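# Clamp the cleaner bottle and take off its safety cap

## Robot

A 7-joint arm with a two-finger parallel gripper is mounted at the origin on the work surface. World frame = base frame: x ahead of the robot, y to its left, z up, the work surface at z = 0. Lengths are in m, angles in rad, forces in N, time in s.
With the tool pointing down it reaches from about 0.425 to 0.875 m from the base axis. Payload 4.7 kg.
Tool frame: the origin (TCP) lies at the very end of the fingers, on their centre line; the grasp point (between the pads) lies ctrl.pinch_z behind it (ctrl.pinch_z is the distance from the TCP to the grasp point, in m); x points along the fingers, y is the direction in which the jaws open and shut, and the axes are right-handed (so a half turn about x gives the same grasp; the last joint's range is limited). The gripper opens to 87 mm and grips with 3 to 60 N. Pads are 19 mm wide; open, the fingers measure 117 mm over their backs; the gripper's body (75 mm by 190 mm) begins 51 mm behind the grasp point.
Start: joints at [1.133, 0.321, -0.07, 1.45, 0.023, 1.371, -0.057], TCP at [0.284, -0.585, 0.223] pointing down, gripper open.
Joint ranges: [-2.86, 2.86], [-0.3, 2.09], [-1.38, 1.24], [0.06, 2.45], [-1.56, 4.7], [0.09, 2.05], [-2.69, 2.69]. Speed limits (rad/s): [2.57, 2.57, 3.14, 3.14, 3.14, 3.14, 3.14].

## Interface

Orientations are given as a rotation vector (axis times angle).
In Python, from bench import get_state, get_image, camera_info, order, ctrl gives the robot as it stands.
- The arm moves only by the tool jog_arm, never from a script. Its arguments are lists of equal length, an entry for each row: "claw": the finger opening in mm, from 0 to 87; "xyz": the shift along the tool's x, y, z in mm, a list of three; "roll": the turn about the tool's x in degrees. In form: {"claw": [claw, ...], "xyz": [[tx, ty, tz], ...], "roll": [roll, ...]}. A call has 1 to 5 rows; each row is the pose to reach, as a shift and turn from the pose measured when the call began, along the tool's axes at that moment; what a row does not reach only later rows make up. A row lasts 1/10 s, in which the tool goes at most 50 mm and 8.59 degrees, less where a joint would pass 70% of its speed; a pose out of reach is approached as far as the arm can. A call with a gripper value outside its range is refused whole. The fingers move at their own pace and stop on an object; "force" is the grip in N (left out, the last holds). Time passes only in rows, so rows that repeat a pose let the fingers close. It gives the time, the measured TCP pose, the force and the opening at its end, in the units of the state.
- get_state(): the state, without advancing time (a new reading comes with each control period).
- get_image(name): name is "scene" or "top"; returns (picture, depth): 384x512x3 uint8, red, green, blue; 384x512 float32, m along the optical axis (not along the pixel's ray), 0 where there is no reading.
- camera_info(name): a dict with "intrinsics" (3x3 intrinsics, pixels), "rvec" (rotation vector, rad) and "tvec" (3), from world to camera coordinates, as OpenCV has them. Camera axes: x right, y down, z forward; pixel columns grow to the right and rows downward; lengths in m; the calibration is good to about 2 mm. A picture is of the moment at which its call begins. camera_info takes no time and is no camera call.
- order.close_job(): hands the job in, once; it reports no verdict.
The state is a dict: "time": time; "joint_positions": joint angles; "qd": joint speeds; "joint_torque": joint torques, N m; "position": TCP position; "tool_rot": TCP orientation; "ft_force": force on the tool from outside, world axes, zero at the start; "torque": the same for the moment, N m; "grip_width": opening from 0.0 (shut) to 1.0 (fully open).
Only numpy, scipy, OpenCV 4.12 (cv2) and the standard library are available. Lean on these libraries where they do the work, as an engineer would, in place of code of your own. Each camera call takes 0.05 s, during which the arm holds its last target. There are 200 camera calls.

## Task

Press the stand's hinged yoke down over the foot of the squat bottle until it clicks and stays shut by itself, and let go of it. Then push the bottle's safety cap down, keep it pressed while you twist it about a quarter turn counterclockwise (seen from above) until it comes free, lift it straight up to about 8 cm above the bottle's mouth and finish while still holding it there, level and still, with the bottle left clamped in its stand and the other things on the ledge left alone.

Things in the scene. Friction and masses are not known exactly. Their poses are not given: they have to be found in the camera images.
- stand: Wooden stand fixed to the ledge: board 116 (x) x 200 (y) x 15 mm thick. Origin on the ledge surface under the bottle's axis; the board runs from y = -75 to y = +125 mm in its own frame, z up. The bottle's square foot sits in its square pocket (rim 8 mm high, 1 mm play). The yoke's hinge is at its -y end, the catch at its +y end.
- yoke (a joint): Angle of the grey plastic U-shaped yoke about the stand's x axis through yoke_hinge: 0 = shut (arms level, 2 mm over the foot, either side of the bottle), opening lifts the +y end, up to 0.75. A weak spring holds it open (0.45 to 0.75) and reopens it (2 N at the pad) unless caught. In the last 14 mm of pad travel the roller resists with about 9 N, then snaps over and holds it under 0.03 rad.
- yoke_pad (a point): Centre of the top face of the thumb pad on the yoke's free end, where to press; pad 50 (x) x 24 (y) mm. Shut, it lies 92 mm from the bottle's axis along the stand's +y, 50 mm above the ledge. In the yoke's frame it is 154 mm out from the hinge axis and 19 mm above it. The axes turn with the yoke.
- yoke_hinge (a point): Point on the yoke's hinge axis, in the middle of the stand's width, 62 mm from the bottle's axis along the stand's -y, 31 mm above the ledge; axes as the stand's.
- bottle: Loose squat hard-silicone bottle with a square foot 84 x 84 x 10 mm, round body 64 mm across, 84 mm tall to the mouth. Origin at the centre of the foot's underside, 15 mm above the ledge when seated; axes nearly those of the stand.
- bottle_mouth (a point): Centre of the bottle's mouth, 84 mm above its underside.
- cap: White push-and-turn safety cap, about 40 g: round skirt 64 mm across, 30 mm tall, with a grip bar on top. Origin at the skirt's lower rim centre, 65 mm above the bottle's underside when on; its x axis then lies along the bottle's x within 7 degrees. A spring pushes it up with 6 N. Pushed down 4 mm or more (10 N; bottoms at 7 mm) it turns counterclockwise; 65 to 115 degrees on, it lifts off.
- shuttle_tube: Bystander: standing cardboard shuttle tube, 70 mm across, 212 mm tall, on the right. Origin at its foot.
- air_pump: Bystander: small plastic hand pump lying on the ledge on the left, about 230 mm long along its y, 70 mm at the T handle, 26 mm high. Origin under the barrel's middle.
- shuttle_stand: Bystander: wooden shuttle stand with a shuttlecock on its post, foot 80 x 80 mm, 150 mm tall, behind the bottle. Origin at its foot's centre.
- catch (a point): Spring roller of the catch on the stand: a steel bar 8 mm thick, 40 mm long in x, its axis 109 mm from the bottle's axis along the stand's +y, 30.5 mm above the ledge, in front of a wooden post (y 114 to 125 mm, top 38 mm above the ledge). It snaps over the nose of the yoke. Axes as the stand's.
- cap_bar (a point): Middle of the cap's upright grip bar, 41 mm above the cap's origin; axes as the cap's. The bar is 44 mm long (x), 26 mm wide (y) and 22 mm tall: from z = 30 mm (top of the skirt) to z = 52 mm above the cap's origin. Beside the bar the skirt's flat top is a ledge up to 19 mm wide on which the fingertips can push the cap down.
Mind the look-alikes: they are no part of the job. Several things have the shape of the stand; the one meant has the colours described above. There is more than one size of the cap; the job needs the smaller.

How it is judged:
On the way, in this order (a step that is already met when the one before it is completed fails the run):
1. the yoke is shut and the catch alone holds it, nothing of the robot touching it (value of joint yoke below 0.045 rad and contact force between each of the arm, the fingers and stand below 0.2 N), for 0.3 s.
2. the cap is pushed down on the bottle by at least 2.5 mm (z of cap in the frame of bottle below 0.0625 m), for 0.05 s.
3. the cap is turned past the stop tooth (more than 45 degrees) while still on the neck (angle between the x axis of cap and the x axis of bottle, either way round above 0.785 rad and z of cap in the frame of bottle below 0.085 m), for 0.05 s.
At the end, for the whole second after the job is handed in: Gripper holds the cap (over 1 N), level within 0.2 rad, still, its rim 40 to 130 mm above the mouth, within 30 mm of the axis, clear of the bottle; yoke shut (under 0.045 rad); bottle seated upright (risen under 6 mm, tilted under 0.06 rad, shifted under 6 mm) (z of cap in the frame of bottle between 0.124 and 0.214 m and horizontal distance between cap and bottle_mouth below 0.03 m and angle between cap's own z axis and vertical below 0.2 rad and linear speed of cap below 0.03 m/s and contact force between the fingers and cap above 1 N and contact force between cap and bottle below 0.1 N and value of joint yoke below 0.045 rad and z of bottle in the frame of stand below 0.021 m and angle between bottle's own z axis and vertical below 0.06 rad and horizontal distance between bottle and stand below 0.006 m); the arm keeps its last pose, push and grip.
It fails at once if a bystander is knocked or moved more than 40 mm (distance of any of shuttle_tube, air_pump, shuttle_stand from where it was at the start of the episode above 0.04 m).
It also fails if it takes over 51 s, if anything falls off the work surface, if the arm or the gripper's body presses on something with over 40 N, if the wrist force passes 120 N, or if a joint passes its speed limit or range.

## Working session

There is one attempt and no reset: what is moved stays moved. The work goes in short steps, Python scripts to look and compute and a tool call to move; the robot and the scene stay as the last step left them, time stands still between calls to the robot, and variables do not carry over. Pictures are saved under pics/ and viewed, about 8 in all and at most 12, crops included, and the job is handed in when it is done.

Besides the shell and the picture viewer there is one more tool, called after "Call:" as name(argument=value, ...) on one line, values as JSON. jog_arm: Moves the arm, as the interface text tells. Its arguments: {"type":"object","properties":{"claw":{"type":"array"},"xyz":{"type":"array"},"roll":{"type":"array"},"force":{"type":"number"}},"required":["claw","xyz","roll"]}

```bash
mkdir -p pics
cat > h.py <<'E'
import numpy as np,cv2
from bench import get_state,get_image,camera_info,order,ctrl
from scipy.spatial.transform import Rotation as R
def cloud(n):
    im,d=get_image(n);c=camera_info(n);K=np.array(c["intrinsics"]);Rm=cv2.Rodrigues(np.array(c["rvec"],float))[0];t=np.array(c["tvec"],float)
    v,u=np.mgrid[:d.shape[0],:d.shape[1]]
    p=np.stack([(u-K[0,2])/K[0,0]*d,(v-K[1,2])/K[1,1]*d,d],-1)
    w=(p-t)@Rm; w[d==0]=np.nan
    return im,w
E
python3 - <<'E'
from h import *
s=get_state();print(s);print(ctrl.pinch_z, R.from_rotvec(s["tool_rot"]).as_matrix().round(3))
for n in("top","scene"):
    im,w=cloud(n);np.save(n+".npy",w);cv2.imwrite(f"pics/{n}0.png",im[...,::-1]);np.save(n+"im.npy",im)
a=cv2.imread("pics/top0.png");b=cv2.imread("pics/scene0.png")
E
```

```text
{'time': 0.0, 'joint_positions': array([ 1.13307635,  0.32184349, -0.07009066,  1.45168459,  0.0226138 ,
        1.37082355, -0.05687903]), 'qd': array([-2.88047668e-04,  4.16352638e-04, -1.03118426e-03,  7.34061619e-04,
        5.64895234e-05,  4.20135657e-04,  7.12846746e-04]), 'joint_torque': array([-2.51755080e-05, -4.91289496e+01, -4.03907290e-01, -3.12527633e+01,
       -6.38609659e-02,  4.36439062e-02,  1.91382642e-04]), 'position': array([ 0.28349681, -0.58428546,  0.22144347]), 'tool_rot': array([ 1.97078549,  0.45505726, -1.97189797]), 'ft_force': array([-0.26373897, -0.60299796,  0.02172683]), 'torque': array([-0.03739178, -0.00963436,  0.03625975]), 'grip_width': 0.9980640312653422}
0.0187 [[-0.001  0.437 -0.9  ]
 [ 0.002 -0.9   -0.437]
 [-1.    -0.002  0.   ]]
```

View pics/top0.png

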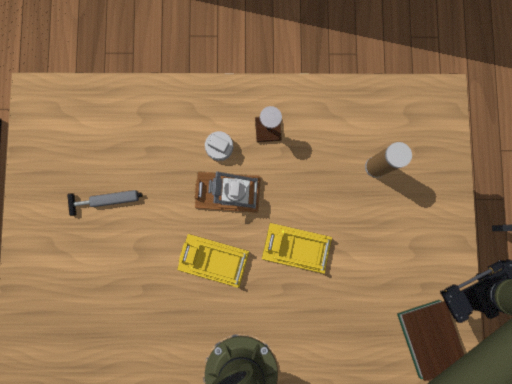

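View pics/scene0.png

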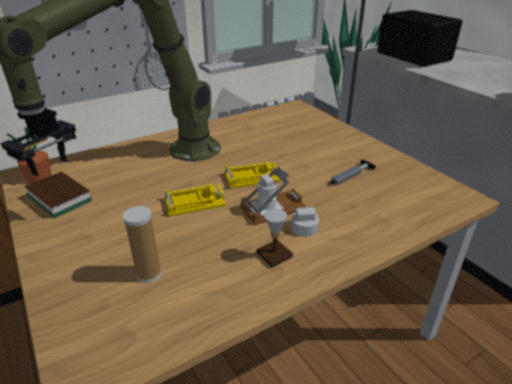

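Top view: the wooden stand is at about (228,192). Yellow stands at (213,262) and (298,249) are look-alikes. The cap on the bottle is at (236,188), and the larger loose cap at (218,146) is the other decoy. The pump is at (105,200), the shuttle stand at (268,128) and the tube at (390,160). The wooden stand with the grey yoke fits; I'll confirm it in an enlarged crop.

Run:
```python
from h import *
im=np.load("topim.npy");w=np.load("top.npy");s=np.load("sceneim.npy");ws=np.load("scene.npy")
a=cv2.resize(im[150:225,185:270],None,fx=7,fy=7,interpolation=cv2.INTER_CUBIC)
b=cv2.resize(s[155:240,230:320],None,fx=6,fy=6,interpolation=cv2.INTER_CUBIC)[:525]
b=cv2.copyMakeBorder(b,0,525-b.shape[0],0,0,cv2.BORDER_CONSTANT)
a=cv2.resize(a,(400,353))
b=cv2.resize(b,(400,389))
a=cv2.copyMakeBorder(a,0,36,0,0,cv2.BORDER_CONSTANT)
cv2.imwrite("pics/crop.png",np.hstack([a,b])[...,::-1])
print("mm per px", np.linalg.norm(w[192,228]-w[192,238])*100)
np.set_printoptions(linewidth=250)
print("Z mm top rows168-214 step2, cols192-264 step3");print(np.round(w[168:216:2,192:264:3,2]*1000).astype(int))
for v,u in((188,236),(192,200),(172,192),(200,195),(212,258),(175,262)):print(v,u,w[v,u].round(3))
```

```text
mm per px 3.543029949020598
Z mm top rows168-214 step2, cols192-264 step3
[[                  -3                    5                   -3                   -1                   -1                    0                   -1                   -4                    3                    1                    2
                    -5                    1                    5                    2                   -1                    0                    4                   -3                    0                    2                    4
                     0                   -4]
 [                   3                    0                    0                   -2                    1                    1                    5                    5                    1                    1                   -2
                    -3                   -3                    3                    0                   -1                    3                    2                    0                   -3                    0                   -1
                     2                    2]
 [  
[... 10776 characters left out ...]
              0                   -2                    0                   -2                   -1                   -1 -9223372036854775808                    0                    3
                     3                    5                   -2                    0                    3                    5                    3                    2                    0                    0                    4
                     4                    4]]
188 236 [0.55  0.012 0.135]
192 200 [0.549 0.126 0.037]
172 192 [ 0.617  0.156 -0.002]
200 195 [0.526 0.144 0.01 ]
212 258 [ 0.488 -0.055  0.006]
175 262 [ 0.607 -0.068  0.001]<stdin>:12: RuntimeWarning: invalid value encountered in cast
```

View pics/crop.png

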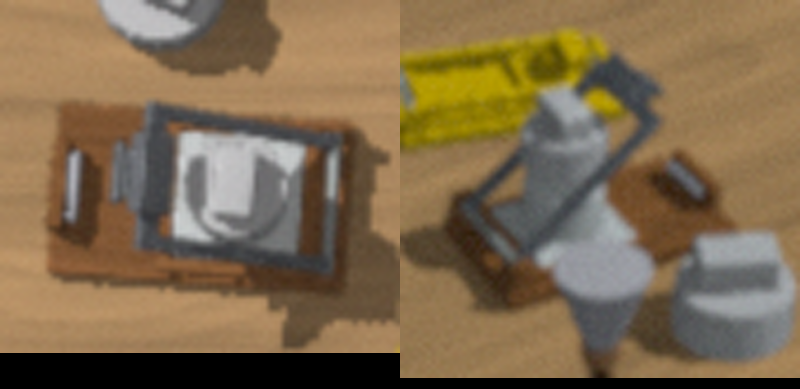

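The left crop confirms the wooden stand with the grey yoke open. The pad is at left, the catch roller is at far left, and the bottle with the smaller cap sits inside the yoke. Stand +y therefore points roughly along world +y. Next I'll fit poses.

Run:
```python
from h import *
def rect(p,n):
    r=cv2.minAreaRect((p*1000).astype(np.float32));b=cv2.boxPoints(r);print(n,len(p),[np.round(x,1) for x in r],b.round().tolist())
C=[]
for n in("top","scene"):
    w=np.load(n+".npy").reshape(-1,3);w=w[~np.isnan(w).any(1)]
    m=(w[:,0]>.46)&(w[:,0]<.64)&(w[:,1]>-.09)&(w[:,1]<.16)
    w=w[m];z=w[:,2]
    print(n)
    rect(w[(z>.009)&(z<.045)][:,:2],"board")
    b=w[(z>.122)&(z<.142)&(abs(w[:,0]-.55)<.04)&(abs(w[:,1]-.012)<.025)]
    rect(b[:,:2],"bar"); print(np.median(b[:,2]), b.mean(0))
    k=w[(z>.102)&(z<.118)&(abs(w[:,1]-.012)<.04)&(abs(w[:,0]-.55)<.036)];rect(k[:,:2],"skirt")
    p=w[(z>.118)&(w[:,1]>.035)];rect(p[:,:2],"pad");print(p.mean(0))
    if n=="top":
        for y in(.05,.06,.065,.07,.075,.08,.085,.09,.095,.1):
            q=p[abs(p[:,1]-y)<.0025]
            if len(q):print(y,len(q),q[:,0].min().round(3),q[:,0].max().round(3),np.median(q[:,2]).round(3))
```

```text
top
board 1412 [array([539. ,  42.7]), array([200.2, 145.7]), np.float64(85.8)] [[459.0, -52.0], [604.0, -62.0], [619.0, 137.0], [474.0, 148.0]]
bar 137 [array([551.4,  16.5]), array([25.7, 43.6]), np.float64(83.0)] [[528.0, 6.0], [572.0, 1.0], [575.0, 27.0], [531.0, 32.0]]
0.13186061465954896 [0.55076425 0.01673724 0.13187911]
skirt 244 [array([548.9,  18.6]), array([64.3, 69.1]), np.float64(89.9)] [[514.0, -13.0], [583.0, -14.0], [584.0, 51.0], [514.0, 51.0]]
pad 293 [array([555.8,  72.4]), array([38.2, 91.2]), np.float64(86.3)] [[509.0, 56.0], [600.0, 50.0], [603.0, 88.0], [512.0, 94.0]]
[0.55474726 0.06973504 0.13677174]
0.05 2 0.575 0.593 0.131
0.06 52 0.511 0.599 0.138
0.065 54 0.511 0.601 0.142
0.07 59 0.511 0.601 0.146
0.075 33 0.51 0.578 0.143
0.08 31 0.532 0.578 0.141
0.085 21 0.539 0.574 0.134
0.09 16 0.539 0.574 0.134
scene
board 960 [array([556.5,  41.8]), array([202.6, 123. ]), np.float64(85.5)] [[487.0, -54.0], [610.0, -64.0], [626.0, 138.0], [503.0, 148.0]]
bar 74 [array([553.8,  15.2]), array([24.1, 49.8]), np.float64(85.3)] [[528.0, 5.0], [578.0, 1.0], [580.0, 25.0], [530.0, 29.0]]
0.13008375063518504 [0.55910033 0.01375522 0.1295377 ]
skirt 128 [array([554.9,  17.1]), array([62.3, 64.9]), np.float64(2.2)] [[522.0, 48.0], [525.0, -17.0], [587.0, -14.0], [585.0, 51.0]]
pad 146 [array([558.1,  72.2]), array([93.7, 37.4]), np.float64(1.1)] [[511.0, 90.0], [512.0, 53.0], [605.0, 54.0], [605.0, 92.0]]
[0.5682213  0.06515235 0.13456135]
```

```bash
cat >> h.py <<'E'
def to(p,yaw,show=True):
    s=get_state();M=R.from_rotvec(s["tool_rot"]).as_matrix()
    d=M.T@(np.array(p)-s["position"])*1000
    cur=np.degrees(np.arctan2(M[1,1],M[0,1]))
    print("t",round(s["time"],2),"pos",s["position"].round(4),"yaw",cur.round(1),"tilt",np.degrees(np.arccos(-M[2,0])).round(2),"F",s["ft_force"].round(1),"j7",s["joint_positions"][6].round(2),"grip",round(s["grip_width"]*87,1))
    print("xyz",d.round(1),"roll",round((cur-yaw+180)%360-180,1))
E
python3 -c "
from h import *
to([.557,.062,.23],-4.3)"
```

```text
t 0.1 pos [ 0.2835 -0.5844  0.2216] yaw -64.1 tilt 0.1 F [-0.5  0.4  0.1] j7 -0.06 grip 86.8
xyz [  -7.7 -462.1 -528.3] roll -59.8
```

Call:
jog_arm(claw=[0, 0, 0, 0, 0], xyz=[[-8, -462, -528], [-8, -462, -528], [-8, -462, -528], [-8, -462, -528], [-8, -462, -528]], roll=[-60, -60, -60, -60, -60], force=20)

```text
time: 0.6
position: [0.3813, -0.3524, 0.225]
tool_rot: [1.472, 1.017, -1.472]
ft_force: [0.9, -0.4, 0.2]
grip_width: 0.633
```

```bash
python3 -c "
from h import *
to([.557,.062,.23],-4.3)"
```

```text
t 0.6 pos [ 0.3813 -0.3524  0.225 ] yaw -20.8 tilt 0.09 F [ 0.9 -0.4  0.2] j7 0.32 grip 55.1
xyz [  -4.6   17.1 -449.8] roll -16.5
```

Call:
jog_arm(claw=[0, 0, 0, 0, 0], xyz=[[-5, 17, -450], [-5, 17, -450], [-5, 17, -450], [-5, 17, -450], [-5, 17, -450]], roll=[-16.5, -16.5, -16.5, -16.5, -16.5])

```text
time: 1.1
position: [0.4784, -0.1223, 0.228]
tool_rot: [1.265, 1.174, -1.265]
ft_force: [1.4, -0.8, 0.2]
grip_width: 0.173
```

```bash
python3 -c "
from h import *
to([.557,.062,.19],-4.3)"
```

```text
t 1.1 pos [ 0.4784 -0.1223  0.228 ] yaw -4.3 tilt 0.07 F [ 1.4 -0.8  0.2] j7 0.12 grip 15.1
xyz [  38.1   64.6 -189.6] roll -0.0
```

Call:
jog_arm(claw=[0, 0, 0, 0, 0], xyz=[[38, 65, -190], [38, 65, -190], [38, 65, -190], [38, 65, -190], [38, 65, -190]], roll=[0, 0, 0, 0, 0])

```text
time: 1.6
position: [0.5571, 0.0703, 0.1888]
tool_rot: [1.26, 1.184, -1.257]
ft_force: [-0.9, 0.8, -0.1]
grip_width: 0.007
```

Run:
```python
from h import *
im,w=cloud("top");im2,_=cloud("scene")
a=cv2.resize(im[150:225,185:270],(400,353),interpolation=cv2.INTER_CUBIC)
b=cv2.resize(im2[130:240,230:320],(289,353),interpolation=cv2.INTER_CUBIC)
cv2.imwrite("pics/c2.png",np.hstack([a,b])[...,::-1])
for t in (.65,.5,.35,.2,.1,.05,0,-.02):
    y=.154*np.cos(t)-.019*np.sin(t);z=.031+.154*np.sin(t)+.019*np.cos(t)
    print(t);to([.5473+.075*y,-.0453+.997*y,z],-4.3)
```

```text
0.65
t 1.7 pos [0.5569 0.0644 0.1892] yaw -4.1 tilt 0.2 F [ 0.4 -0.6  0.5] j7 -0.35 grip 0.4
xyz [49.9 -1.2 -0.9] roll 0.2
0.5
t 1.7 pos [0.5569 0.0644 0.1892] yaw -4.1 tilt 0.2 F [ 0.4 -0.6  0.5] j7 -0.35 grip 0.4
xyz [ 67.7  -1.1 -15.8] roll 0.2
0.35
t 1.7 pos [0.5569 0.0644 0.1892] yaw -4.1 tilt 0.2 F [ 0.4 -0.6  0.5] j7 -0.35 grip 0.4
xyz [ 87.6  -1.  -27.9] roll 0.2
0.2
t 1.7 pos [0.5569 0.0644 0.1892] yaw -4.1 tilt 0.2 F [ 0.4 -0.6  0.5] j7 -0.35 grip 0.4
xyz [109.   -0.9 -36.9] roll 0.2
0.1
t 1.7 pos [0.5569 0.0644 0.1892] yaw -4.1 tilt 0.2 F [ 0.4 -0.6  0.5] j7 -0.35 grip 0.4
xyz [124.   -0.8 -41. ] roll 0.2
0.05
t 1.7 pos [0.5569 0.0644 0.1892] yaw -4.1 tilt 0.2 F [ 0.4 -0.6  0.5] j7 -0.35 grip 0.4
xyz [131.6  -0.8 -42.5] roll 0.2
0
t 1.7 pos [0.5569 0.0644 0.1892] yaw -4.1 tilt 0.2 F [ 0.4 -0.6  0.5] j7 -0.35 grip 0.4
xyz [139.3  -0.7 -43.6] roll 0.2
-0.02
t 1.7 pos [0.5569 0.0644 0.1892] yaw -4.1 tilt 0.2 F [ 0.4 -0.6  0.5] j7 -0.35 grip 0.4
xyz [142.3  -0.7 -44. ] roll 0.2
```

View pics/c2.png

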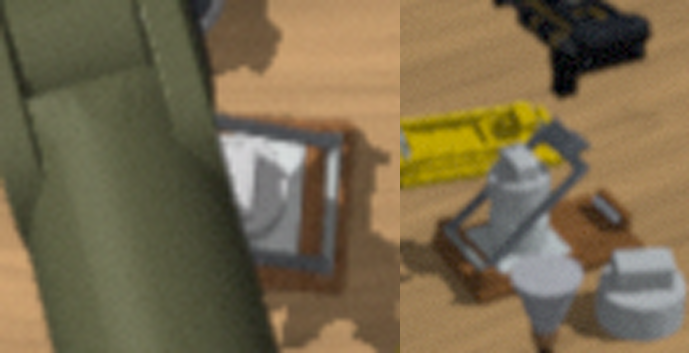

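The scene crop shows the closed fingers at right-crop (565,85), directly above the open pad at (560,145). Now I'll press along the pad's arc.

Call:
jog_arm(claw=[0, 0, 0, 0, 0], xyz=[[35, -1, 0], [50, -1, -1], [68, -1, -16], [78, -1, -22], [88, -1, -28]], roll=[0, 0, 0, 0, 0])

```text
time: 2.2
position: [0.5576, 0.0913, 0.1009]
tool_rot: [1.261, 1.177, -1.265]
ft_force: [-0.3, 0.1, 1.4]
grip_width: 0.005
```

```bash
python3 -c "
from h import *
to([.5589,.1083,.052],-4.3)"
```

```text
t 2.2 pos [0.5576 0.0913 0.1009] yaw -4.2 tilt 0.19 F [-0.3  0.1  1.4] j7 -0.45 grip 0.4
xyz [ 48.9   0.2 -17. ] roll 0.1
```

Call:
jog_arm(claw=[0, 0, 0, 0, 0], xyz=[[14, 0, -8], [26, 0, -12], [36, 0, -15], [44, 0, -17], [49, 0, -17]], roll=[0, 0, 0, 0, 0])

```text
time: 2.7
position: [0.559, 0.1084, 0.0519]
tool_rot: [1.261, 1.176, -1.264]
ft_force: [0.3, 0.4, 0.5]
grip_width: 0.004
```

```bash
python3 -c "
from h import *
to([.5589,.1083,.048],-4.3)"
```

```text
t 2.7 pos [0.559  0.1084 0.0519] yaw -4.2 tilt 0.17 F [0.3 0.4 0.5] j7 -0.52 grip 0.3
xyz [ 3.9 -0.   0.1] roll 0.1
```

Call:
jog_arm(claw=[0, 0, 0], xyz=[[2, 0, 0], [4, 0, 0], [4, 0, 0]], roll=[0, 0, 0])

```text
time: 3.0
position: [0.559, 0.1086, 0.0499]
tool_rot: [1.26, 1.176, -1.265]
ft_force: [-6.3, -2.2, 16.8]
grip_width: 0.0
```

Call:
jog_arm(claw=[0, 0, 60, 70, 70], xyz=[[-20, 0, 0], [-60, 0, 0], [-110, 0, 0], [-150, 0, 0], [-150, 0, 0]], roll=[0, 0, 0, 0, 0])

```text
time: 3.5
position: [0.563, 0.1103, 0.206]
tool_rot: [1.266, 1.169, -1.256]
ft_force: [0.5, 1.1, 0.0]
grip_width: 0.194
```

Run:
```python
from h import *
im,w=cloud("scene");im2,w2=cloud("top")
a=cv2.resize(im[130:250,220:330],(550,600),interpolation=cv2.INTER_CUBIC)
cv2.imwrite("pics/c3.png",a[...,::-1])
v=w.reshape(-1,3);v=v[~np.isnan(v).any(1)]
p=v[(abs(v[:,0]-.559)<.03)&(abs(v[:,1]-.108)<.015)&(v[:,2]>.025)&(v[:,2]<.15)];print("pad z",np.percentile(p[:,2],[10,50,90]).round(4),len(p))
to([.5515,.0165,.20],-96.5)
```

```text
pad z [0.0313 0.0444 0.0499] 121
t 3.6 pos [0.5599 0.109  0.2005] yaw -4.2 tilt 0.1 F [ 0.1 -0.2 -1.4] j7 -0.44 grip 24.7
xyz [ 0.6 -1.7 92.8] roll 92.3
```

View pics/c3.png

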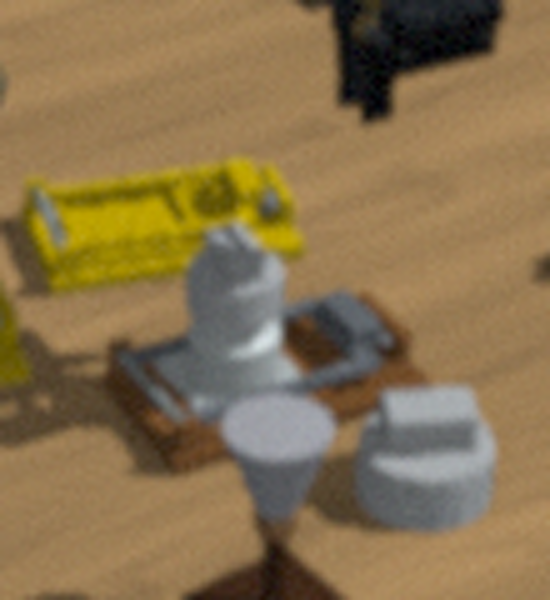

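The view shows the yoke level, with its pad at crop (355,320) under the roller, so it stays shut with nothing touching it. Pad z is about 50 mm, as expected. Next I move over the cap and turn the jaws across the bar. At 8.59° per row, +92° takes 11 rows.

Call:
jog_arm(claw=[50, 50, 50, 50, 50], xyz=[[0, -2, 93], [0, -2, 93], [0, -2, 93], [0, -2, 93], [0, -2, 93]], roll=[92, 92, 92, 92, 92])

```text
time: 4.1
position: [0.5499, 0.0157, 0.1981]
tool_rot: [1.784, 0.697, -1.795]
ft_force: [-0.4, 0.5, 0.0]
grip_width: 0.567
```

```bash
python3 -c "
from h import *
to([.552,.016,.18],-96)"
```

```text
t 4.1 pos [0.5499 0.0157 0.1981] yaw -47.5 tilt 0.36 F [-0.4  0.5  0. ] j7 -0.99 grip 49.3
xyz [18.1  1.3 -1.9] roll 48.5
```

Call:
jog_arm(claw=[45, 45, 45, 45, 45], xyz=[[5, 1, -2], [10, 1, -2], [15, 1, -2], [18, 1, -2], [18, 1, -2]], roll=[48.5, 48.5, 48.5, 48.5, 48.5])

```text
time: 4.6
position: [0.5502, 0.0161, 0.177]
tool_rot: [-2.205, 0.008, 2.23]
ft_force: [-0.0, 0.5, 0.8]
grip_width: 0.523
```

Call:
jog_arm(claw=[45, 45, 45], xyz=[[0, 0, 0], [0, 0, 0], [0, 0, 0]], roll=[6, 6, 6])

```text
time: 4.9
position: [0.5493, 0.0162, 0.1755]
tool_rot: [-2.15, 0.119, 2.18]
ft_force: [-0.4, 0.3, -0.3]
grip_width: 0.516
```

Run:
```python
from h import *
im,w=cloud("scene")
a=cv2.resize(im[130:220,220:320],(600,540),interpolation=cv2.INTER_CUBIC)
cv2.imwrite("pics/c4.png",a[...,::-1])
to([.552,.016,.113],-96)
```

```text
t 4.95 pos [0.5496 0.0162 0.1759] yaw -96.3 tilt 0.74 F [-0.7  0.8 -1. ] j7 -1.83 grip 45.4
xyz [62.9 -0.1 -3.2] roll -0.3
```

View pics/c4.png

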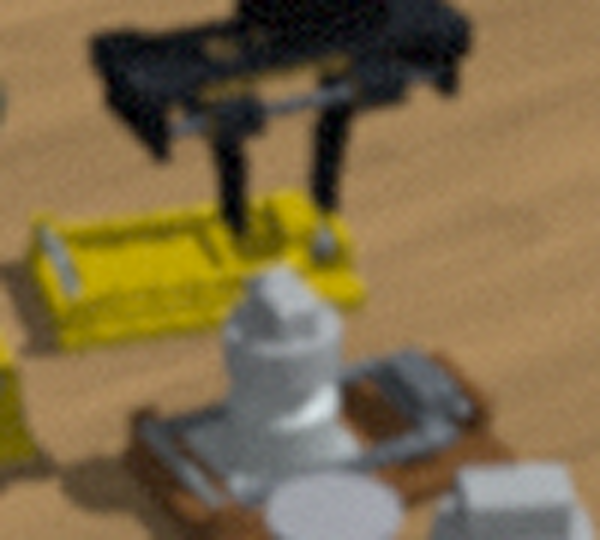

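The open fingers, at crop (235,230) and (325,205), straddle the bar at (280,290). The yoke is still shut. I'm descending to just above the skirt.

Call:
jog_arm(claw=[45, 45, 45, 45, 45], xyz=[[20, 0, -3], [40, 0, -3], [54, 0, -3], [61, 0, -3], [61, 0, -3]], roll=[0, 0, 0, 0, 0])

```text
time: 5.45
position: [0.5511, 0.0159, 0.1139]
tool_rot: [-2.149, 0.119, 2.181]
ft_force: [-0.7, 0.1, -0.9]
grip_width: 0.517
```

Call:
jog_arm(claw=[20, 20, 20, 20, 20], xyz=[[0, 0, 0], [0, 0, 0], [0, 0, 0], [0, 0, 0], [0, 0, 0]], roll=[0, 0, 0, 0, 0], force=20)

```text
time: 5.95
position: [0.5517, 0.0165, 0.1146]
tool_rot: [-2.151, 0.118, 2.179]
ft_force: [0.1, 1.7, 2.3]
grip_width: 0.294
```

```bash
python3 -c "
from h import *
to([.552,.016,.104],-96)"
```

```text
t 5.95 pos [0.5517 0.0165 0.1146] yaw -96.2 tilt 0.76 F [0.1 1.7 2.3] j7 -1.86 grip 25.6
xyz [10.6  0.5 -0.5] roll -0.2
```

Gripped: the opening reads 25.6 mm against a 26 mm bar. Now I'll push down, with a target of 5–6 mm cap travel.

Call:
jog_arm(claw=[20, 20, 20, 20, 20], xyz=[[3, 0, 0], [6, 0, 0], [8, 0, 0], [10, 0, 0], [10, 0, 0]], roll=[0, 0, 0, 0, 0], force=30)

```text
time: 6.45
position: [0.5521, 0.0167, 0.1073]
tool_rot: [-2.152, 0.118, 2.179]
ft_force: [-5.2, 0.3, 16.1]
grip_width: 0.293
```

```bash
python3 -c "
from h import *
to([.552,.016,.104],-96)"
```

```text
t 6.45 pos [0.5521 0.0167 0.1073] yaw -96.2 tilt 0.7 F [-5.2  0.3 16.1] j7 -1.87 grip 25.5
xyz [ 3.3  0.7 -0.1] roll -0.2
```

Call:
jog_arm(claw=[20, 20, 20, 20, 20], xyz=[[3, 0, 0], [3, 0, 0], [3, 0, 0], [3, 0, 0], [3, 0, 0]], roll=[-8, -16, -24, -32, -40])

```text
time: 6.95
position: [0.5541, 0.0166, 0.1073]
tool_rot: [1.876, 0.579, -1.89]
ft_force: [-1.7, 0.5, 14.1]
grip_width: 0.298
```

```bash
python3 -c "
from h import *
to([.552,.0165,.104],-6)"
```

```text
t 6.95 pos [0.5541 0.0166 0.1073] yaw -55.9 tilt 0.43 F [-1.7  0.5 14.1] j7 -1.19 grip 25.9
xyz [ 3.4 -1.1  1.8] roll -49.9
```

Call:
jog_arm(claw=[20, 20, 20, 20, 20], xyz=[[3, -1, 2], [3, -1, 2], [3, -1, 2], [3, -1, 2], [3, -1, 2]], roll=[-8, -16, -24, -32, -40])

```text
time: 7.45
position: [0.5543, 0.016, 0.1074]
tool_rot: [1.404, 1.067, -1.409]
ft_force: [-1.4, 0.2, 14.4]
grip_width: 0.299
```

```bash
python3 -c "
from h import *
to([.552,.0165,.104],-6)"
```

```text
t 7.45 pos [0.5543 0.016  0.1074] yaw -15.6 tilt 0.17 F [-1.4  0.2 14.4] j7 -0.51 grip 26.0
xyz [ 3.4 -2.4  0.2] roll -9.6
```

Call:
jog_arm(claw=[20, 20, 20], xyz=[[3, -2, 0], [3, -2, 0], [3, -2, 0]], roll=[-7, -10, -10])

```text
time: 7.75
position: [0.5547, 0.0162, 0.1073]
tool_rot: [1.279, 1.157, -1.279]
ft_force: [-2.0, 0.3, 14.0]
grip_width: 0.3
```

Call:
jog_arm(claw=[20, 20, 20, 20, 20], xyz=[[-3, 0, 0], [-7, 0, 0], [-11, 0, 0], [-16, 0, 0], [-20, 0, 0]], roll=[0, 0, 0, 0, 0])

```text
time: 8.25
position: [0.5544, 0.0159, 0.1272]
tool_rot: [1.279, 1.157, -1.28]
ft_force: [-0.0, 0.4, -1.1]
grip_width: 0.296
```

Run:
```python
from h import *
im,w=cloud("scene")
a=cv2.resize(im[130:220,220:320],(600,540),interpolation=cv2.INTER_CUBIC)
cv2.imwrite("pics/c5.png",a[...,::-1])
to([.552,.0165,.195],-6)
```

```text
t 8.3 pos [0.5548 0.0159 0.1279] yaw -5.6 tilt 0.3 F [ 0.  -0.4  1. ] j7 -0.33 grip 25.6
xyz [-67.2  -2.6  -0. ] roll 0.4
```

View pics/c5.png

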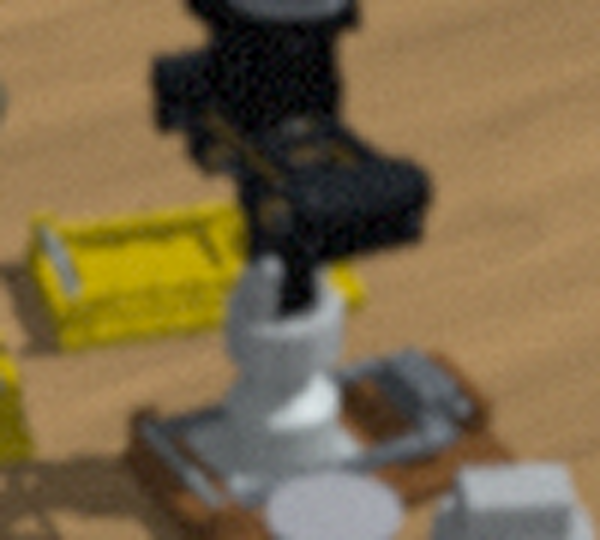

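The cap came free: it is turned in the fingers, the gap above the bottle neck is opening, and the pull force is near zero. Now lifting to about 8 cm.

Call:
jog_arm(claw=[20, 20, 20, 20, 20], xyz=[[-18, 0, 0], [-38, -1, 0], [-58, -2, 0], [-75, -2, 0], [-84, -2, 0]], roll=[0, 0, 0, 0, 0])

```text
time: 8.8
position: [0.553, 0.0164, 0.213]
tool_rot: [1.28, 1.155, -1.279]
ft_force: [-0.4, -0.3, -0.9]
grip_width: 0.301
```

Call:
jog_arm(claw=[20, 20, 20], xyz=[[0, 0, 0], [0, 0, 0], [0, 0, 0]], roll=[0, 0, 0])

```text
time: 9.1
position: [0.5524, 0.0162, 0.2119]
tool_rot: [1.279, 1.156, -1.28]
ft_force: [-0.5, 0.1, -1.0]
grip_width: 0.294
```

Run:
```python
from h import *
im,w=cloud("scene")
a=cv2.resize(im[110:230,200:330],(650,600),interpolation=cv2.INTER_CUBIC)
cv2.imwrite("pics/c6.png",a[...,::-1])
to([.552,.0165,.21],-6)
v=w.reshape(-1,3);c=im.reshape(-1,3).astype(int);ok=~np.isnan(v).any(1);v=v[ok];c=c[ok]
m=(abs(v[:,0]-.555)<.04)&(abs(v[:,1]-.016)<.04)&(v[:,2]>.02)&(v[:,2]<.23)&(c.min(1)>110)
h,e=np.histogram(v[m,2],np.arange(.02,.235,.01));print(dict(zip((e[:-1]*1000).round(),h)))
q=v[m&(v[:,2]>.15)];print("cap",len(q),q.min(0),q.max(0))
p=v[(abs(v[:,0]-.559)<.03)&(abs(v[:,1]-.108)<.015)&(v[:,2]>.025)&(v[:,2]<.15)];print("pad z",np.percentile(p[:,2],[10,50,90]).round(4))
```

```text
t 9.15 pos [0.5524 0.0163 0.2119] yaw -5.6 tilt 0.29 F [ 0.7 -0.   0.2] j7 -0.28 grip 25.7
xyz [ 1.9 -0.4 -0.2] roll 0.4
{np.float64(20.0): np.int64(28), np.float64(30.0): np.int64(31), np.float64(40.0): np.int64(21), np.float64(50.0): np.int64(24), np.float64(60.0): np.int64(66), np.float64(70.0): np.int64(13), np.float64(80.0): np.int64(9), np.float64(90.0): np.int64(34), np.float64(100.0): np.int64(21), np.float64(110.0): np.int64(14), np.float64(120.0): np.int64(0), np.float64(130.0): np.int64(0), np.float64(140.0): np.int64(0), np.float64(150.0): np.int64(0), np.float64(160.0): np.int64(0), np.float64(170.0): np.int64(5), np.float64(180.0): np.int64(20), np.float64(190.0): np.int64(21), np.float64(200.0): np.int64(65), np.float64(210.0): np.int64(5), np.float64(220.0): np.int64(6)}
cap 122 [ 0.54390028 -0.01048237  0.17907607] [0.58908371 0.04877922 0.22944961]
pad z [0.0316 0.0452 0.05  ]
```

View pics/c6.png

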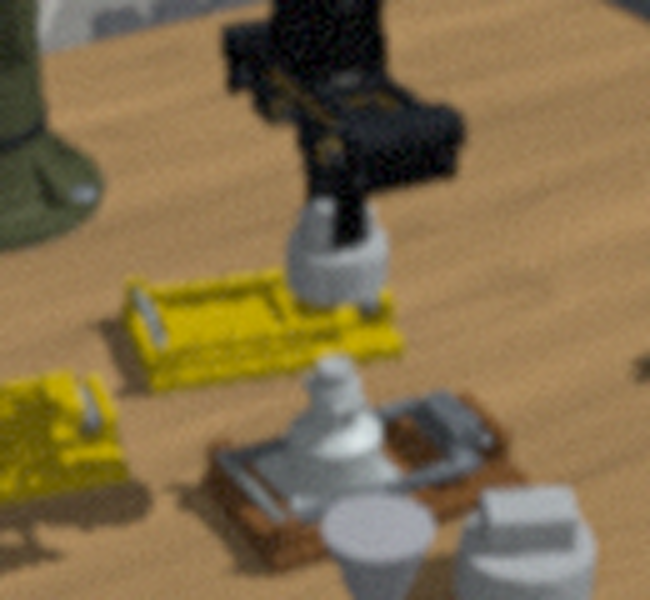

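The picture shows the cap held level at crop (338,265), clear above the bare neck at (333,375). The bottle is upright and the yoke is shut at (450,420). Rim z is about 0.179 m, which is 80 mm above the mouth.

```bash
python3 -c "
from bench import order
print(order.close_job())"
```

```text
the job is handed in; nothing more can be done
None
```

I handed the job in with the robot clock at about 9.2 s of the allowed 51. The bottle is clamped, and the cap is off and held about 8 cm above its mouth. No verdict was reported.

- **Yoke:** I pressed it with closed fingers along its arc. It resisted with about 17 N at 50 mm height, its shut position. After I let go it stayed level, with the pad still reading about 50 mm at the end.
- **Cap:** I gripped it across the bar (25.6 mm opening on a 26 mm bar) and pushed it down about 7 mm at 14–16 N. I turned it about 90° counterclockwise while pressed and lifted it straight up.
- **Last checks:** The rim is about 80 mm above the mouth, and the fingers are centred within about 2 mm of my measured bottle axis. The tool tilt is 0.3°, the grip opening is 25.7 mm and the wrist force is under 1 N. The last picture shows the bottle upright in its stand, the yoke shut and nothing that looks moved, though the tube and pump were outside that crop.

No check failed. I didn't measure the cap's turn angle or the bottle's seating separately. I judged them from the gripper's rotation, the near-zero lifting force and the pictures.

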